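# Fit a lamp cartridge in an endoscopy light source and clamp it with the cam lever

## Task

The cover is off the endoscopy light source for a lamp change: lower the new lamp cartridge, window towards the front panel, flat into the lamp channel and slide it forward under the lips until you feel it fully home against the sprung contact block, without ramming it. Then push the cam lever round past centre until it snaps over to its closed stop and the jaw holds the cartridge clamped, let go, and leave the bottle, screwdriver and dish where they are.

Things in the scene. Friction and masses are not known exactly. Their poses are not given: they have to be found in the camera images.
- light_source: Open light source, fixed: aluminium chassis, 280 x 370 mm, ivory front panel 132 mm high. Origin on the trolley top; +y points to the front panel (y = 170 mm; rear panel, 119 mm high, at y = -200), z up. The lamp channel runs along y, centre line x = -35 mm, level floor 18 mm above the trolley top. An optical tube, top 74 mm high, leads from the lamp mount to the panel.
- channel_entry (a point): Point on the channel floor (light_source frame x -35, y -55, z 18 mm) where to lower the middle of the cartridge's underside, its front edge then 13 mm behind the lips. Channel: 79 mm wide from y = -125 on, walls 15 mm high with 45-degree flared lead-ins some 8 mm higher. From here the cartridge slides 25 to 35 mm along the light source's +y, level, until home.
- channel_lip (a point): Middle between the rear ends of the two hold-down lips (light_source frame x -35, y -12, z 29.5 mm), which overhang the channel's sides from here forward: 11.5 mm free between floor and lip, 62 mm between the lips. The cartridge's base plate slides under them, its heat sink passes between them.
- lamp_mount: Bracket across the front end of the channel, carrying the contact block: two white pads left and right of the light path, about 35 to 67 mm above the trolley top. The block is set for lamp focus: its pad faces stand somewhere from y = 0 to 10 mm (light_source frame), not reported. Origin given here is fixed: light_source x -35, y 40 mm, on the trolley top.
- pads_rearmost (a point): Where the middle of the pad faces is at the rearmost focus setting (light_source frame x -35, y 0, z 50 mm). A brass pin sprung 6 mm out of each pad gives only 0.7 N in all. Then the cartridge's front face meets the pads, which give 8 N per mm on rubber, up to 3.5 mm: that is home. Press there with 4 to 12 N; over 20 N cracks the block. Let go, the cartridge stays home by friction.
- lamp_cartridge: Loose lamp cartridge, 0.4 to 0.55 kg: aluminium base plate 76 (x) x 60 (y) x 10 mm, dark finned heat sink 56 x 60 x 40 mm on it, white ceramic ring between the fins, black upright grip tab on top. Origin: centre of the underside; +y out of the lamp window, to point along the light source's +y. Slides with 2 to 4 N of friction, more if pressed down.
- grip_tab (a point): Grip point on the cartridge's tab, on its centre line, 72 mm above the underside. The tab is 12 mm thick (cartridge x), 46 mm long (y) and reaches from 50 to 84 mm above the underside. It is for lifting and lowering: pushed forward at the tab against resistance the cartridge pitches; push it home low on the rear face of the heat sink (10 to 50 mm above the underside, 30 mm behind the origin).
- lamp_window (a point): Centre of the round glass window in the cartridge's front face, 30 mm ahead (+y) of its origin and 31 mm above the underside.
- cam_lever (a joint): Cam lever angle q, rad: 0 open, 2.6 closed stop, clockwise from above. In the light_source frame the arm points from the pivot along (cos a, sin a), a = 1.03 - q. On a cartridge the jaw bites at about 1.0; the push at the knob, square to the arm, rises to 6 N near 1.55 and falls to none at dead centre, 2.25; then it snaps to 2.6 by itself. Let go earlier it springs back. Starts at 0 to 0.5.
- lever_pivot (a point): Centre of the lever's upright pivot, right of the channel, at light_source frame x 33, y -30, z 52 mm.
- lever_knob (a point): Centre of the black upright knob on the lever's end, 80 mm from the pivot: 20 mm across, from 52 to 80 mm above the trolley top (this point at 66 mm). The arm is a dark steel bar 14 mm wide, at 44 to 52 mm height. Made to be pushed with a fingertip at the knob, not gripped: over 25 N on the lever bends its pin.
- jaw: Steel jaw, 26 mm long, in a window of the channel's right (+x) wall at light_source y -30 mm, 22 to 30.5 mm above the trolley top. The cam drives it sideways (-x) on the edge of the base plate, which it pins to the far wall with about 110 N. Out of the channel while the lever stands at 0 to 0.5. Origin: under the middle of the jaw face, at trolley top height.
- rinse_bottle: Bystander, loose: closed cream plastic bottle with a band, 66 mm across, 150 mm tall. Origin: centre of its underside.
- screwdriver: Bystander: loose screwdriver lying on the trolley. Origin: underside of its middle.
- screw_dish: Bystander: loose steel dish, 90 mm across, 28 mm high. Origin: centre of its underside.
Mind the look-alikes: they are no part of the job. There is more than one size of the lamp_cartridge; the one meant has the size given above.

How it is judged (in metres and radians):
On the way, in this order (a step that is already met when the one before it is completed fails the run):
1. the cartridge lies flat in the channel and is pressed home on the contact block (more than 3 N) (contact force between lamp_cartridge and lamp_mount above 3 N and angle between lamp_cartridge's own z axis and vertical below 0.06 rad and y of lamp_window in the frame of light_source above -0.008 m), for 0.15 s.
2. the cam lever has snapped past centre to its closed stop and the jaw grips the cartridge (value of joint cam_lever above 2.5 rad and contact force between jaw and lamp_cartridge above 60 N), for 0.2 s.
At the end, for the whole second after the job is handed in: Lever at its closed stop (over 2.5 rad), jaw gripping the cartridge with over 60 N; cartridge at rest, flat on the channel floor (tilt under 0.05 rad, within 2.5 mm), window forward and still home, the sprung contacts bearing on it with over 0.35 N (within about 3 mm of the pads) (all of step 2 and contact force between lamp_cartridge and lamp_mount above 0.35 N and angle between lamp_cartridge's own z axis and vertical below 0.05 rad and z of lamp_cartridge in the frame of light_source below 0.0205 m and y of lamp_window in the frame of light_source above -0.008 m and linear speed of lamp_cartridge below 0.01 m/s); the robot touches nothing.
It fails at once if the cartridge was rammed: more than 20 N on the contact block (contact force between lamp_cartridge and lamp_mount above 20 N).
It fails at once if more than 25 N on the cam lever (contact force between the fingers and cam_lever above 25 N).
It fails at once if a bystander was moved (distance of any of rinse_bottle, screwdriver, screw_dish from where it was at the start of the episode above 0.03 m).
It also fails if it takes over 64 s, if anything falls off the work surface, if the arm or the gripper's body presses on something with over 40 N, if the wrist force passes 120 N, or if a joint passes its speed limit or range.

## Robot

A 7-joint arm with a two-finger parallel gripper is mounted at the origin on the work surface. World frame = base frame: x ahead of the robot, y to its left, z up, the work surface at z = 0. Lengths are in m, angles in degrees, forces in N, time in s.
With the tool pointing down it reaches from about 0.425 to 0.875 m from the base axis. Payload 8.4 kg.
Tool frame: the origin (TCP) lies at the very end of the fingers, on their centre line; the grasp point (between the pads) lies 19 mm behind it; z points along the fingers, y is the line along which they close (so a half turn about z gives the same grasp; the last joint's range is limited). The gripper opens to 85 mm and grips with 20 to 120 N. Pads are 22 mm wide; open, the fingers measure 114 mm over their backs; the gripper's body (76 mm by 85 mm) begins 54 mm behind the grasp point. The pads swing forward as they close: fully open they stand 13 mm farther back than shut.
Start: joints at [-5.684, 19.091, 2.286, 83.961, -0.768, 76.965, -3.352], TCP at [0.65, -0, 0.231] pointing down, gripper open.
Joint ranges: [-147.57, 147.57], [-21.85, 119.76], [-74.77, 79.35], [14.55, 137.4], [-85.83, 265.84], [4.83, 119.75], [-152.11, 152.11]. Speed limits (degrees/s): [127.2, 127.2, 159.86, 159.86, 180, 180, 180].

## Interface

Orientations are given as a 3x3 rotation matrix whose columns are the frame's x, y, z axes.
In Python, from cell import monitor, grab_frame, get_calibration, sign_off, regions_of, mark_of gives the robot as it stands.
- The arm moves only by the tool drive_tool, never from a script. Its argument "steps" is a list of rows, each a list of 2 entries, a list of its own where there are three numbers: the shift along the tool's x, y, z in m, then the turn about the tool's z in rad. In form: [[[x, y, z], twist], ...]. A call has exactly 5 rows; each row shifts and turns the commanded pose from where the row before left it, along the tool's axes as they then stand; what a row does not reach is not made up. A row lasts 1/10 s, in which the tool goes at most 50 mm and 8.59 degrees, less where a joint would pass 70% of its speed; a pose out of reach is approached as far as the arm can. A call with a gripper value outside its range is refused whole. "claw" is the closure, from -1 (fully open) to 1 (shut), set as the call begins (left out, the last holds). The fingers move at their own pace and stop on an object; "squeeze" is the grip in N (left out, the last holds). Time passes only in rows, so rows that do not move let the fingers close, or fill a call up. It gives the time, the measured TCP pose, the force, the opening and the grip force at its end, in the units of the state.
- monitor.state(): the state, without advancing time (a new reading comes with each control period).
- grab_frame(name): name is "scene" or "side" or "wrist"; returns (picture, depth): 384x512x3 uint8, blue, green, red; 384x512 float32, m along the optical axis (not along the pixel's ray), 0 where there is no reading.
- get_calibration(name): a dict with "fovy" (degrees; the focal length in pixels is half the picture's height over the tangent of half this angle, whatever the lens; pixels are square), "cx", "cy" (the principal point, pixels), "R" (3x3) and "t" (3): a world point X has camera coordinates R X + t. Camera axes: x right, y down, z forward; pixel columns grow to the right and rows downward; lengths in m; the calibration is good to about 2 mm. A picture is of the moment at which its call begins: read the wrist's pose just before it. get_calibration takes no time and is no camera call; for the wrist camera it gives the pose at the moment of the call.
- sign_off(): hands the job in; it is judged then, once.
Trained networks look in the newest picture that a camera, given by its name, has taken for a name from the list of things; names that differ only in an ending like _2 or _b are one class to them, and where a whole thing is asked for, a point or a joint stands for the part that bears it (a point fixed in the world has none). Each returns a list of dicts, best first, with "p" (0 to 1); they miss things now and then, are a little off and sometimes report something else, mostly with a low value. They report only what shows in the picture. A call takes as long as a camera call. They do not tell look-alikes from the thing itself.
- regions_of(label, camera): "mask" (384x512 bool, what is visible of it).
- mark_of(label, camera): "point" ([x, y, z] in m, in world coordinates, good to about 4 mm: a listed point, or the origin of a listed thing).
The state is a dict: "time_s": time; "joints": joint angles; "joint_vel": joint speeds; "joint_torque": joint torques, N m; "ee_pos": TCP position; "tool_rot": TCP orientation; "contact_force": force on the tool from outside, world axes, zero at the start; "torque": the same for the moment, N m; "gripper_width": finger opening in m; "grip_force": force on a finger pad.
Only numpy, scipy, OpenCV 4.12 (cv2) and the standard library are available. Lean on these libraries where they do the work, as an engineer would, in place of code of your own. Each camera call takes 0.05 s, during which the arm holds its last target. There are 200 camera calls.

## Working session

There is one attempt and no reset: what is moved stays moved. The work goes in short steps, Python scripts to look and compute and a tool call to move; the robot and the scene stay as the last step left them, time stands still between calls to the robot, and variables do not carry over. Pictures are saved under pics/ and viewed, at most 10 in all, crops included, and the job is handed in when it is done.

Besides the shell and the picture viewer there is one more tool, called after "Call:" as name(argument=value, ...) on one line, values as JSON. drive_tool: Moves the arm, as the interface text tells. Its arguments: {"type":"object","properties":{"steps":{"type":"array","items":{"type":"array"}},"claw":{"type":"number"},"squeeze":{"type":"number"}},"required":["steps"]}

```bash
mkdir -p pics; ls; cat > h.py <<'E'
import numpy as np, cv2
from cell import *
def save(name,fn,crop=None,s=1):
    p,d=grab_frame(name)
    if crop: p=p[crop[1]:crop[3],crop[0]:crop[2]]
    if s!=1: p=cv2.resize(p,None,fx=s,fy=s,interpolation=cv2.INTER_CUBIC)
    cv2.imwrite('pics/'+fn,p); return d
def f(c): return 192/np.tan(np.radians(c['fovy'])/2)
def proj(c,X):
    q=c['R']@np.array(X)+c['t']; return np.array([c['cx'],c['cy']])+f(c)*q[:2]/q[2]
def unproj(c,d):
    v,u=np.mgrid[:384,:512]; P=np.stack([(u-c['cx'])/f(c)*d,(v-c['cy'])/f(c)*d,d],-1)
    return (P-c['t'])@np.array(c['R'])
E
python3 - <<'E'
from h import *
a=grab_frame('scene')[0]; b=grab_frame('side')[0]
cv2.imwrite('pics/a.png',cv2.resize(a,(800,600))); cv2.imwrite('pics/b.png',cv2.resize(b,(800,600)))
for cam in ('scene','side'):
    c=get_calibration(cam)
    for n in ('light_source','channel_entry','lamp_mount','channel_lip','lamp_cartridge','grip_tab','lamp_window','lever_pivot','lever_knob','rinse_bottle','screwdriver','screw_dish'):
        print(cam,n,[(round(m['p'],2),np.round(m['point'],3).tolist(),(proj(c,m['point'])*800/512).round().tolist()) for m in mark_of(n,cam)[:4]])
print(monitor.state())
E
```

```text
pics
scene light_source [(0.86, [0.539, 0.185, 0.003], [536.0, 288.0])]
scene channel_entry [(0.7, [0.51, 0.128, 0.021], [506.0, 282.0]), (0.59, [0.575, -0.447, -0.0], [243.0, 417.0]), (0.41, [0.575, 0.155, 0.056], [538.0, 286.0])]
scene lamp_mount [(0.83, [0.501, 0.225, -0.004], [542.0, 273.0])]
scene channel_lip [(0.83, [0.506, 0.172, 0.028], [524.0, 271.0])]
scene lamp_cartridge [(0.73, [0.504, 0.181, 0.05], [529.0, 261.0]), (0.71, [0.565, -0.253, -0.005], [344.0, 375.0]), (0.65, [0.592, -0.129, 0.008], [411.0, 358.0])]
scene grip_tab [(0.72, [0.589, -0.132, 0.054], [409.0, 341.0])]
scene lamp_window [(0.77, [0.608, -0.146, 0.022], [407.0, 362.0]), (0.72, [0.578, -0.227, 0.037], [359.0, 361.0])]
scene lever_pivot []
scene lever_knob [(0.51, [0.645, 0.209, 0.067], [584.0, 297.0])]
scene rinse_bottle [(0.91, [0.712, -0.267, 0.005], [369.0, 438.0]), (0.49, [0.538, 0.185, -0.0], [536.0, 289.0]), (0.23, [0.564, -0.253, -0.005], [344.0, 374.0])]
scene screwdriver [(0.86, [0.575, -0.448, 0.002], [242.0, 416.0])]
scene screw_dish [(0.97, [0.358, -0.316, -0.002], [276.0, 310.0]), (0.68, [0
[... 1386 characters left out ...]
: array([-0.0150898 ,  0.10159574,  0.07246642,  0.02356638,  0.05635151,
        0.07256217, -0.02279724]), 'joint_torque': array([-5.19723869e-05, -6.58307433e+01,  1.36274591e+00, -4.05815184e+01,
        1.64448540e-02,  3.01686370e-03,  2.59628351e-06]), 'ee_pos': array([ 6.49949982e-01, -4.86716904e-06,  2.31277938e-01]), 'tool_rot': array([[ 1.85428563e-05,  9.99999994e-01, -1.04024586e-04],
       [ 1.00000000e+00, -1.85441525e-05, -1.24591079e-05],
       [-1.24610369e-05, -1.04024354e-04, -9.99999995e-01]]), 'contact_force': array([ 0.07199882,  0.45081843, -0.80873919]), 'torque': array([ 0.01577238, -0.0135475 , -0.00751984]), 'grip_force': 0.0, 'gripper_width': 0.08501577387653}
```

View pictures.

View pics/a.png

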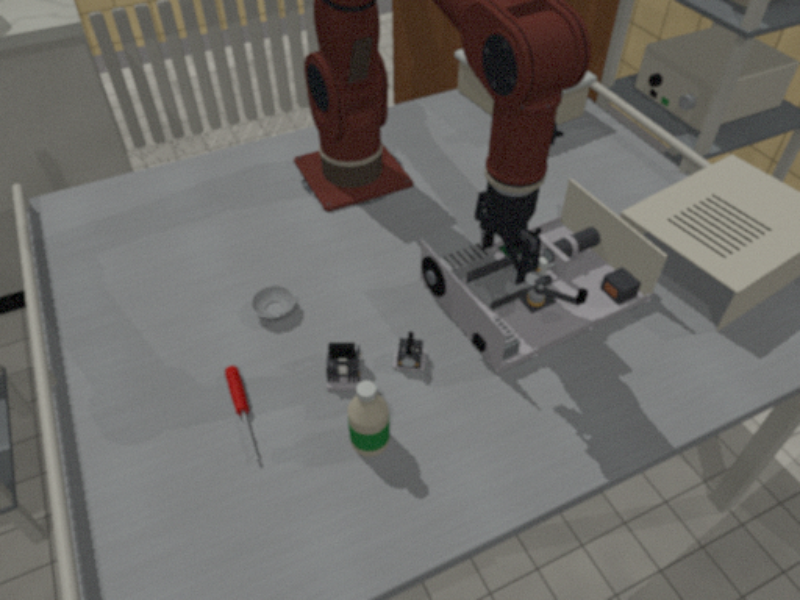

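View pics/b.png

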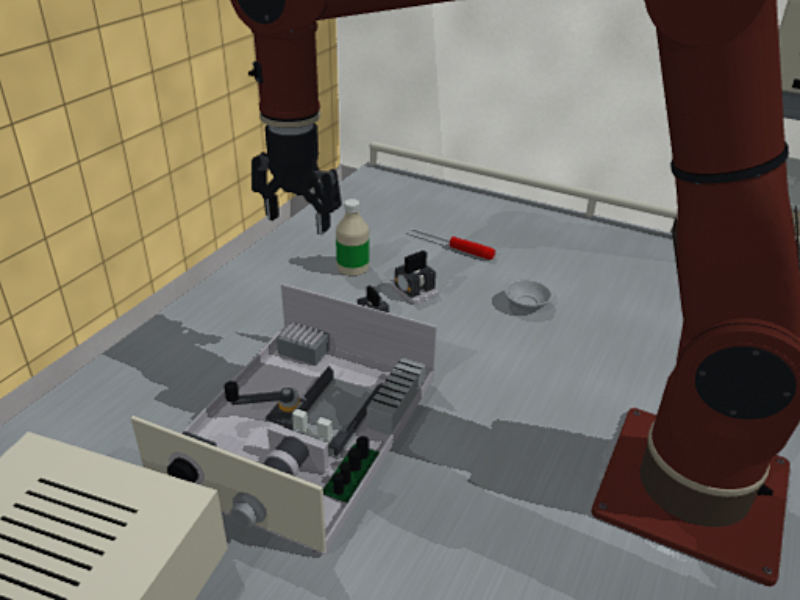

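The scene shows two cartridges. The bigger is at about (344,365) in the scene picture and (415,278) in the side picture, with its tab point at 74 mm height. The smaller look-alike is at (410,350) and (373,300), with its tab at 56 mm. The bigger one fits the description, so I'll move over it and check up close.

Call:
drive_tool(steps=[[[-0.045,-0.014,0],0.07],[[-0.045,-0.014,0],0.07],[[-0.045,-0.014,0],0.07],[[-0.045,-0.014,0],0.07],[[-0.03,-0.01,0],0.07]], claw=-1, squeeze=50)

```text
time_s: 1.8
ee_pos: [0.5559, -0.2023, 0.2315]
tool_rot: [[0.349, 0.937, -0.0], [0.937, -0.349, -0.001], [-0.001, 0.0, -1.0]]
contact_force: [0.0, -0.9, 0.4]
gripper_width: 0.0851
grip_force: 0.0
```

```bash
cat > m.py <<'E'
from h import *
import sys
s=monitor.state(); d=save('wrist',sys.argv[1]); c=get_calibration('wrist')
print(s['time_s'],s['ee_pos'].round(4),s['tool_rot'].round(3).tolist())
for n in sys.argv[2:]:
    print(n,[(round(m['p'],2),np.round(m['point'],4).tolist(),proj(c,m['point']).round().tolist()) for m in mark_of(n,'wrist')[:3]])
E
python3 m.py c.png lamp_cartridge grip_tab lamp_window
```

```text
1.8 [ 0.5559 -0.2023  0.2315] [[0.349, 0.937, -0.0], [0.937, -0.349, -0.001], [-0.001, 0.0, -1.0]]
lamp_cartridge [(0.82, [0.5629, -0.2521, 0.0023], [276.0, 190.0]), (0.58, [0.5904, -0.1342, -0.003], [262.0, 85.0])]
grip_tab [(0.8, [0.5905, -0.1325, 0.0524], [263.0, 82.0]), (0.75, [0.5677, -0.2537, 0.0716], [285.0, 210.0])]
lamp_window [(0.83, [0.5786, -0.224, 0.0297], [282.0, 169.0]), (0.6, [0.6082, -0.1465, 0.0252], [283.0, 90.0])]
```

View pics/c.png

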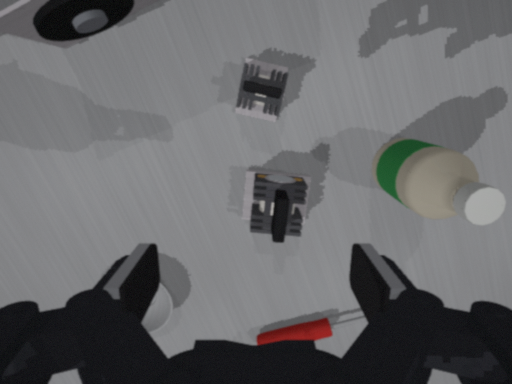

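The wrist view shows the bigger cartridge at (277,205), with its window at the top (282,175) and its tab at (281,215). The small look-alike is at (262,88). Next I'll measure the size, centre and yaw from depth.

```bash
cat > t.py <<'E'
from h import *
s=monitor.state(); p,d=grab_frame('wrist'); c=get_calibration('wrist'); P=unproj(c,d)
m=(d>0)&(np.hypot(P[...,0]-.566,P[...,1]+.253)<.06)
for lo,hi in ((.07,.095),(.04,.055),(.006,.014)):
    q=P[m&(P[...,2]>lo)&(P[...,2]<hi)]
    r=cv2.minAreaRect(q[:,:2].astype(np.float32)*1000); print(lo,len(q),q.mean(0).round(4),r,np.median(q[:,2]))
E
python3 t.py
```

```text
0.07 628 [ 0.5646 -0.2501  0.082 ] ((564.318115234375, -252.2830810546875), (45.9705810546875, 12.20811939239502), 64.2829360961914) 0.08296307297361744
0.04 1850 [ 0.5645 -0.2488  0.0478] ((564.5009765625, -251.91281127929688), (59.40748596191406, 56.098289489746094), 64.45108795166016) 0.048664570187494594
0.006 769 [ 0.5578 -0.2439  0.0094] ((564.263916015625, -252.44244384765625), (60.19029998779297, 76.04692077636719), 64.68209075927734) 0.009356472777490766
```

Centre (0.5643, -0.2522), +y heading 64.5°, base plate 76 x 60 mm and tab 46 x 12 mm: this is the right cartridge. Moving down to the tab.

Call:
drive_tool(steps=[[[-0.022,0.0125,0],0.09],[[-0.023,0.0105,0.02],0],[[0,0,0.045],0],[[0,0,0.045],0],[[0,0,0.03],0]])

```text
time_s: 2.55
ee_pos: [0.5615, -0.2462, 0.0879]
tool_rot: [[0.423, 0.906, -0.003], [0.906, -0.423, 0.002], [0.001, -0.003, -1.0]]
contact_force: [0.4, 0.3, 0.5]
gripper_width: 0.0855
grip_force: 0.0
```

Call:
drive_tool(steps=[[[-0.0043,0.005,0],0.01],[[0,0,0],0],[[0,0,0.03],0],[[0,0,0],0],[[0,0,0],0]])

```text
time_s: 3.05
ee_pos: [0.5653, -0.2549, 0.0631]
tool_rot: [[0.435, 0.901, 0.001], [0.901, -0.435, -0.0], [0.0, 0.001, -1.0]]
contact_force: [0.2, -0.1, 0.0]
gripper_width: 0.0852
grip_force: 0.0
```

Call:
drive_tool(steps=[[[0.002,-0.002,0.005],-0.005],[[0,0,0],0],[[0,0,0],0],[[0,0,0],0],[[0,0,0],0]])

```text
time_s: 3.55
ee_pos: [0.5635, -0.2524, 0.0566]
tool_rot: [[0.431, 0.903, 0.0], [0.903, -0.431, -0.0], [0.0, 0.0, -1.0]]
contact_force: [0.2, -0.3, -0.7]
gripper_width: 0.0862
grip_force: 0.0
```

Call:
drive_tool(steps=[[[0,0,0],0],[[0,0,0],0],[[0,0,0],0],[[0,0,0],0],[[0,0,0],0]], claw=1, squeeze=60)

```text
time_s: 4.05
ee_pos: [0.5635, -0.2523, 0.0563]
tool_rot: [[0.431, 0.903, 0.0], [0.903, -0.431, -0.0], [-0.0, 0.0, -1.0]]
contact_force: [5.0, -2.2, 3.3]
gripper_width: 0.0119
grip_force: 3.0
```

Call:
drive_tool(steps=[[[0,0,0],0],[[0,0,0],0],[[0,0,-0.002],0],[[0,0,-0.004],0],[[0,0,-0.004],0]])

```text
time_s: 4.55
ee_pos: [0.5628, -0.2521, 0.0661]
tool_rot: [[0.431, 0.903, -0.001], [0.903, -0.431, 0.0], [-0.0, -0.001, -1.0]]
contact_force: [-0.1, 0.7, -4.5]
gripper_width: 0.0108
grip_force: 62.5
```

Call:
drive_tool(steps=[[[0,0,-0.04],-0.11],[[0,0,-0.04],-0.11],[[0,0,-0.04],-0.11],[[0,0,-0.04],-0.11],[[0,0,-0.02],-0.11]])

```text
time_s: 5.05
ee_pos: [0.5642, -0.2528, 0.2508]
tool_rot: [[-0.109, 0.994, 0.004], [0.994, 0.109, -0.002], [-0.002, 0.004, -1.0]]
contact_force: [0.8, 0.5, -5.5]
gripper_width: 0.011
grip_force: 62.6
```

Call:
drive_tool(steps=[[[0.04,0,0],0],[[0.04,0,0],0],[[0.04,0,0],0],[[0.04,0,0],0],[[0.03,0,0],0]])

```text
time_s: 5.55
ee_pos: [0.5428, -0.0604, 0.2465]
tool_rot: [[-0.107, 0.994, -0.0], [0.994, 0.107, 0.001], [0.001, -0.0, -1.0]]
contact_force: [-0.2, 0.1, -5.1]
gripper_width: 0.0113
grip_force: 62.5
```

```bash
python3 m.py d.png light_source channel_entry channel_lip lamp_mount lever_pivot lever_knob lamp_window pads_rearmost jaw cam_lever
```

```text
5.55 [ 0.5428 -0.0604  0.2465] [[-0.107, 0.994, -0.0], [0.994, 0.107, 0.001], [0.001, -0.0, -1.0]]
light_source []
channel_entry []
channel_lip []
lamp_mount []
lever_pivot []
lever_knob []
lamp_window [(0.75, [0.5443, -0.0296, 0.2217], [264.0, 185.0])]
pads_rearmost []
jaw []Traceback (most recent call last):
  File "m.py", line 6, in <module>
    print(n,[(round(m['p'],2),np.round(m['point'],4).tolist(),proj(c,m['point']).round().tolist()) for m in mark_of(n,'wrist')[:3]])
                                                                                                            ~~~~~~~^^^^^^^^^^^
ValueError: it knows: channel_entry, channel_lip, grip_tab, jaw, lamp_cartridge, lamp_mount, lamp_window, lever_knob, lever_pivot, light_source, pads_rearmost, rinse_bottle, screw_dish, screwdriver
```

View pics/d.png

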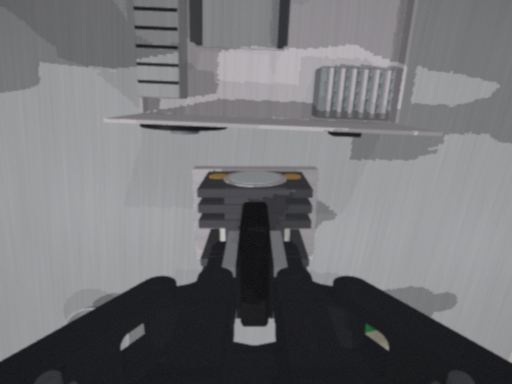

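The held cartridge is at (255,200), window forward, and the rear panel edge runs from (105,120) to (440,132). I'll go further in to see the channel.

Call:
drive_tool(steps=[[[0.04,-0.005,0],0],[[0.04,-0.005,0],0],[[0.02,0,0],0],[[0,0,0],0],[[0,0,0],0]])

```text
time_s: 6.55
ee_pos: [0.5232, 0.0347, 0.2463]
tool_rot: [[-0.105, 0.994, 0.0], [0.994, 0.105, -0.0], [-0.0, -0.0, -1.0]]
contact_force: [-0.7, -0.9, -4.6]
gripper_width: 0.0113
grip_force: 62.4
```

```bash
python3 m.py e.png light_source channel_entry channel_lip lamp_mount lever_pivot lever_knob lamp_window pads_rearmost jaw; python3 - <<'E'
from h import *
for cam in ('scene','side'):
    grab_frame(cam)
    for n in ('light_source','channel_entry','lamp_mount','channel_lip','lever_pivot','lever_knob','pads_rearmost','jaw'):
        print(cam,n,[(round(m['p'],2),np.round(m['point'],4).tolist()) for m in mark_of(n,cam)[:2]])
E
```

```text
6.55 [0.5232 0.0347 0.2463] [[-0.105, 0.994, 0.0], [0.994, 0.105, -0.0], [-0.0, -0.0, -1.0]]
light_source [(0.98, [0.5409, 0.1862, 0.0021], [286.0, 20.0])]
channel_entry [(0.61, [0.5095, 0.1306, 0.0169], [252.0, 70.0])]
channel_lip [(0.86, [0.5091, 0.174, 0.0269], [256.0, 24.0])]
lamp_mount [(0.41, [0.5061, 0.1712, 0.0278], [252.0, 27.0])]
lever_pivot [(0.96, [0.5793, 0.1595, 0.0533], [327.0, 43.0])]
lever_knob []
lamp_window [(0.75, [0.5262, 0.0645, 0.2208], [267.0, 175.0])]
pads_rearmost [(0.93, [0.5036, 0.1843, 0.0464], [251.0, 7.0])]
jaw [(0.79, [0.5464, 0.1594, -0.0022], [287.0, 48.0])]
scene light_source [(0.96, [0.5387, 0.1882, 0.0008])]
scene channel_entry [(0.89, [0.5112, 0.1269, 0.025])]
scene lamp_mount [(0.65, [0.5035, 0.2253, -0.0023])]
scene channel_lip [(0.89, [0.501, 0.171, 0.0282])]
scene lever_pivot [(0.86, [0.5771, 0.1575, 0.055]), (0.62, [0.5493, 0.159, 0.0004])]
scene lever_knob [(0.79, [0.6424, 0.2127, 0.0648]), (0.41, [0.4995, 0.2229, -0.0051])]
scene pads_rearmost [(0.65, [0.5069, 0.1795, 0.0482])]
scene jaw [(0.57, [0.548, 0.1563, -0.0009])]
side light_source [(0.73, [0.5408, 0.1814, -0.0006]), (0.42, [0.5771, 0.1619, 0.0546])]
side channel_entry [(0.65, [0.5123, 0.1247, 0.0207])]
side lamp_mount [(0.65, [0.5051, 0.2248, 0.0015])]
side channel_lip [(0.58, [0.5092, 0.1691, 0.0298])]
side lever_pivot [(0.63, [0.5765, 0.1629, 0.0538])]
side lever_knob [(0.64, [0.6386, 0.2093, 0.069])]
side pads_rearmost [(0.74, [0.506, 0.1861, 0.0483])]
side jaw [(0.52, [0.546, 0.1567, -0.0013])]
```

View pics/e.png

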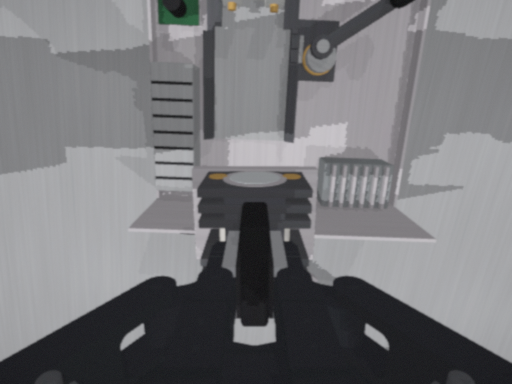

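The channel walls run down the picture at columns 210 and 290, with the brass pins at (232,5) and (274,7), the pivot at (322,47) and the arm going up right. Now a rigid fit of the light source frame from the marks, with rear panel and depth as a check.

```bash
cat > fit.py <<'E'
from h import *
from scipy.optimize import least_squares
N={'light_source':(0,0),'channel_entry':(-35,-55),'channel_lip':(-35,-12),'lamp_mount':(-35,40),'lever_pivot':(33,-30),'pads_rearmost':(-35,0)}
A=[];B=[]
def add(n,x,y): A.append(N[n]);B.append((x*1000,y*1000))
for n,x,y in [('light_source',.5409,.1862),('channel_entry',.5095,.1306),('channel_lip',.5091,.174),('lever_pivot',.5793,.1595),('pads_rearmost',.5036,.1843),
('light_source',.5387,.1882),('channel_entry',.5112,.1269),('lamp_mount',.5035,.2253),('channel_lip',.501,.171),('lever_pivot',.5771,.1575),('pads_rearmost',.5069,.1795),
('light_source',.5408,.1814),('channel_entry',.5123,.1247),('lamp_mount',.5051,.2248),('channel_lip',.5092,.1691),('lever_pivot',.5765,.1629),('pads_rearmost',.506,.1861)]: add(n,x,y)
A=np.array(A);B=np.array(B)
def T(p,X): c,s=np.cos(p[2]),np.sin(p[2]); return X@np.array([[c,s],[-s,c]])+p[:2]
r=least_squares(lambda p:(T(p,A)-B).ravel(),[540,185,.1],loss='soft_l1',f_scale=3)
print(r.x,np.degrees(r.x[2]))
p,d=grab_frame('wrist'); c=get_calibration('wrist'); P=unproj(c,d)*1000
ok=(d>0)
m=ok&(P[...,2]>111)&(P[...,2]<123); m[210:]=0
q=P[m]; X=(q[:,:2]-r.x[:2]); cc,ss=np.cos(r.x[2]),np.sin(r.x[2]); L=np.c_[X@[cc,ss],X@[-ss,cc]]
k=(L[:,1]<-180)&(L[:,1]>-220); print('rear',k.sum(),L[k].min(0),L[k].max(0),np.polyfit(L[k,0],L[k,1],1))
# channel walls: floor and wall-top profile in rough frame at y -100..-60
X=P[...,:2]-r.x[:2]; LX=X@[cc,ss]; LY=X@[-ss,cc]
for y in (-110,-90,-70,-50,-30):
    m=ok&(abs(LY-y)<4)&(LX>-100)&(LX<30); o=np.argsort(LX[m]); x=LX[m][o]; z=P[...,2][m][o]
    print(y,[(int(a),round(float(np.median(z[(x>=a)&(x<a+3)])),0)) for a in range(-90,25,3) if ((x>=a)&(x<a+3)).sum()>1])
# knob
m=ok&(P[...,2]>70)&(P[...,2]<90)&(LX>20)&(LX<140)&(LY>-40)&(LY<100); print('knob pts',m.sum(),LX[m].mean() if m.any() else 0,LY[m].mean() if m.any() else 0)
np.save('ls.npy',r.x)
E
python3 fit.py
```

```text
[5.41286625e+02 1.86425767e+02 8.28789546e-02] 4.748614309269159Traceback (most recent call last):
  File "fit.py", line 17, in <module>
    k=(L[:,1]<-180)&(L[:,1]>-220); print('rear',k.sum(),L[k].min(0),L[k].max(0),np.polyfit(L[k,0],L[k,1],1))
                                                        ~~~~~~~~^^^
    return umr_minimum(a, axis, None, out, keepdims, initial, where)
ValueError: zero-size array to reduction operation minimum which has no identity
```

```bash
sed -i 's/m\[210:\]=0/m[250:]=0/; s/^k=.*/k=(abs(L[:,1]+200)<20); print("rear",k.sum(),len(L),L[:3]); print(L[k].min(0),L[k].max(0),np.polyfit(L[k,0],L[k,1],1))/' fit.py; python3 fit.py
```

```text
[5.41286625e+02 1.86425767e+02 8.28789546e-02] 4.748614309269159
rear 1152 1152 [[-143.31871785 -195.50363863]
 [-142.23833434 -195.31647502]
 [-137.63571767 -195.21907333]]
[-144.33871918 -203.61953959] [ 136.26886839 -194.79202623] [-1.64351418e-02 -1.98877299e+02]
-110 [(-87, 41.0), (-84, 39.0), (-81, 36.0), (-78, 20.0), (-75, 17.0), (-72, 18.0), (-69, 17.0), (-66, 17.0), (-63, 17.0), (-60, 18.0), (-57, 17.0), (-54, 17.0), (-51, 17.0), (-48, 18.0), (-45, 17.0), (-42, 17.0), (-39, 17.0), (-36, 17.0), (-33, 17.0), (-30, 18.0), (-27, 18.0), (-24, 18.0), (-21, 17.0), (-18, 17.0), (-15, 17.0), (-12, 18.0), (-9, 17.0), (-6, 17.0), (-3, 18.0), (0, 32.0), (3, 36.0), (6, 40.0), (9, 41.0), (12, 14.0), (15, 13.0), (18, 14.0), (21, 14.0), (24, 14.0)]
-90 [(-87, 41.0), (-84, 39.0), (-81, 36.0), (-78, 23.0), (-75, 17.0), (-72, 17.0), (-69, 17.0), (-66, 17.0), (-63, 17.0), (-60, 17.0), (-57, 17.0), (-54, 17.0), (-51, 17.0), (-48, 17.0), (-45, 17.0), (-42, 17.0), (-39, 18.0), (-36, 17.0), (-33, 18.0), (-30, 18.0), (-27, 17.0), (-24, 17.0), (-21, 17.0), (-18, 17.0), (-15, 17.0), (-12, 17.0), (-9, 
[... 920 characters left out ...]
), (-15, 17.0), (-12, 17.0), (-9, 17.0), (-6, 17.0), (-3, 17.0), (0, 19.0), (3, 35.0), (6, 38.0), (9, 40.0), (12, 19.0), (15, 19.0), (18, 23.0), (21, 31.0), (24, 43.0)]
-30 [(-87, 40.0), (-84, 39.0), (-81, 37.0), (-78, 32.0), (-75, 17.0), (-72, 17.0), (-69, 17.0), (-66, 17.0), (-63, 17.0), (-60, 18.0), (-57, 18.0), (-54, 17.0), (-51, 17.0), (-48, 18.0), (-45, 17.0), (-42, 18.0), (-39, 17.0), (-36, 17.0), (-33, 17.0), (-30, 18.0), (-27, 17.0), (-24, 17.0), (-21, 18.0), (-18, 17.0), (-15, 17.0), (-12, 18.0), (-9, 17.0), (-6, 17.0), (-3, 17.0), (0, 18.0), (3, 29.0), (6, 30.0), (9, 30.0), (12, 30.0), (15, 22.0), (18, 29.0), (21, 53.0), (24, 54.0)]
knob pts 55 96.85314985424635 2.8128721853707526
```

```bash
cat >> fit.py <<'E'
Z=P[...,2]; out=[]
m=ok&(LY>-118)&(LY<-47)&(Z>34)&(Z<40); m[:, :]&=True
l=m&(LX<-70)&(LX>-95); g=m&(LX>-8)&(LX<15)
xs=np.r_[LX[l]+39.5+Z[l]-32.5, LX[g]-39.5-Z[g]+32.5]; ys=np.r_[LY[l],LY[g]]
for a,n in ((l,'l'),(g,'g')): print(n,a.sum())
f1=np.polyfit(LY[l],LX[l]+39.5+Z[l]-32.5,1); f2=np.polyfit(LY[g],LX[g]-39.5-Z[g]+32.5,1)
print('left',f1,np.polyval(f1,-85),'right',f2,np.polyval(f2,-85))
E
python3 fit.py | tail -4
```

```text
knob pts 55 96.82754599487266 2.7767866563782873
l 531
g 469
left [ 3.01974172e-02 -3.57651266e+01] -38.33190709771082 right [ 1.41586254e-02 -3.70202537e+01] -38.22373682436283
```

```bash
cat > held.py <<'E'
from h import *
s=monitor.state(); p,d=grab_frame('wrist'); c=get_calibration('wrist'); P=unproj(c,d)
L=(P-s['ee_pos'])@s['tool_rot']*1000
ok=(d>0)&(abs(L[...,0])<50)&(abs(L[...,1])<50)
for lo,hi in ((-30,-20),(2,12),(42,52)):
    m=ok&(L[...,2]>lo)&(L[...,2]<hi)
    if lo<0: m&=abs(L[...,1])<12
    q=L[m]
    if len(q)<20: print(lo,len(q)); continue
    h,e=np.histogram(q[:,0],20)
    r=cv2.minAreaRect(q[:,:2].astype(np.float32)); print(lo,len(q),np.percentile(q,[1,50,99],axis=0).round(1).tolist(),r)
    if lo>0:
        # front edge line
        ys=np.arange(-36,37,3); fr=[(y,q[abs(q[:,1]-y)<1.5,0].max()) for y in ys if (abs(q[:,1]-y)<1.5).sum()>3]
        fr=np.array(fr); print(np.polyfit(fr[:,0],fr[:,1],1))
E
python3 held.py; cat > ls.py <<'E'
import numpy as np
O=np.array([.5395,.18646]); ex=np.array([.99786,.06535]); ey=np.array([-.06535,.99786])
def w(x,y): return O+ex*x/1000+ey*y/1000
def l(p): d=np.asarray(p[:2])-O; return np.array([d@ex,d@ey])*1000
E
```

```text
-30 3338 [[-22.4, -10.9, -29.2], [5.2, -0.3, -27.0], [22.1, 10.5, -20.7]] ((-0.06585502624511719, 1.639547348022461), (23.234472274780273, 46.73269271850586), 79.93185424804688)
2 4148 [[-12.4, -27.9, 4.7], [19.2, -0.3, 7.2], [28.7, 27.0, 11.7]] ((5.598054885864258, -0.49573326110839844), (55.9769401550293, 47.18739318847656), 89.81765747070312)
[-2.02821991e-03  2.83061702e+01]
42 1962 [[-29.4, -38.2, 42.7], [12.4, -0.2, 46.9], [28.8, 37.3, 51.7]] ((-1.0550289154052734, -0.46836090087890625), (59.97869873046875, 76.30484771728516), 0.10399311780929565)
[-2.43048339e-03  2.87699626e+01]
```

Held cartridge is aligned with the tool within 0.1°, its centre at (-1.0, -0.4) mm and its underside 57 mm below the TCP. Moving over the entry point.

Call:
drive_tool(steps=[[[0.03,-0.0015,0],0],[[0.03,-0.0015,0],0],[[0.025,-0.0016,0],0],[[0.0116,0,0],0.04],[[0,0,0],0]])

```text
time_s: 8.65
ee_pos: [0.5079, 0.133, 0.2463]
tool_rot: [[-0.068, 0.998, -0.0], [0.998, 0.068, 0.001], [0.001, -0.0, -1.0]]
contact_force: [0.3, -0.3, -5.3]
gripper_width: 0.0111
grip_force: 62.4
```

Call:
drive_tool(steps=[[[0,0,0.03],0],[[0,0,0.03],0],[[0,0,0.02],0],[[0,0,0.01],0],[[0,0,0],0]])

```text
time_s: 9.15
ee_pos: [0.5079, 0.1296, 0.1552]
tool_rot: [[-0.065, 0.998, -0.002], [0.998, 0.065, -0.001], [-0.001, -0.002, -1.0]]
contact_force: [0.1, 0.6, -4.4]
gripper_width: 0.0106
grip_force: 62.3
```

```bash
cat > pos.py <<'E'
from cell import monitor; from ls import *
s=monitor.state(); R=s['tool_rot']; print(s['ee_pos'].round(4), 'LS of TCP',l(s['ee_pos']).round(1),'tool x heading err deg (CCW+)',round(np.degrees(np.arctan2(R[1,0],R[0,0])-np.arctan2(ey[1],ey[0])),2), 'F in LS',np.array([s['contact_force'][:2]@ex,s['contact_force'][:2]@ey]).round(1))
E
python3 pos.py
```

```text
[0.5079 0.1296 0.1552] LS of TCP [-35.3 -54.6] tool x heading err deg (CCW+) -0.05 F in LS [0.1 0.6]
```

Call:
drive_tool(steps=[[[0,0.0006,0.02],0],[[0,0,0.02],0],[[0,0,0.01],0],[[0,0,0],0],[[0,0,0],0]])

```text
time_s: 9.65
ee_pos: [0.5097, 0.1308, 0.1075]
tool_rot: [[-0.065, 0.998, 0.001], [0.998, 0.065, 0.0], [0.0, 0.001, -1.0]]
contact_force: [1.1, 0.6, -3.8]
gripper_width: 0.0107
grip_force: 62.4
```

Call:
drive_tool(steps=[[[0,0,0.005],0],[[0,0,0.005],0],[[0,0,0.003],0],[[0,0,0.002],0],[[0,0,0],0]])

```text
time_s: 10.15
ee_pos: [0.5088, 0.1307, 0.091]
tool_rot: [[-0.065, 0.998, -0.001], [0.998, 0.065, -0.0], [-0.0, -0.001, -1.0]]
contact_force: [-0.1, -0.8, -3.7]
gripper_width: 0.0113
grip_force: 62.3
```

Call:
drive_tool(steps=[[[0,0,0.003],0],[[0,0,0.003],0],[[0,0,0.003],0],[[0,0,0.002],0],[[0,0,0],0]])

```text
time_s: 10.65
ee_pos: [0.5087, 0.1306, 0.0799]
tool_rot: [[-0.065, 0.998, -0.001], [0.998, 0.065, -0.0], [-0.0, -0.001, -1.0]]
contact_force: [-0.6, 0.2, -5.2]
gripper_width: 0.011
grip_force: 62.3
```

Call:
drive_tool(steps=[[[0,0,0.002],0],[[0,0,0.0015],0],[[0,0,0.001],0],[[0,0,0],0],[[0,0,0],0]])

```text
time_s: 11.15
ee_pos: [0.509, 0.1307, 0.0758]
tool_rot: [[-0.065, 0.998, -0.0], [0.998, 0.065, 0.0], [0.0, -0.0, -1.0]]
contact_force: [-0.0, -0.5, -4.7]
gripper_width: 0.011
grip_force: 62.4
```

```bash
python3 pos.py
```

```text
[0.509  0.1307 0.0758] LS of TCP [-34.1 -53.6] tool x heading err deg (CCW+) -0.02 F in LS [-0.  -0.5]
```

Call:
drive_tool(steps=[[[0,0,0.0007],0],[[0,0,0.0005],0],[[0,0,0.0003],0],[[0,0,0],0],[[0,0,0],0]])

```text
time_s: 11.65
ee_pos: [0.509, 0.1307, 0.0743]
tool_rot: [[-0.065, 0.998, 0.0], [0.998, 0.065, 0.0], [0.0, 0.0, -1.0]]
contact_force: [0.3, -0.3, -4.5]
gripper_width: 0.0109
grip_force: 62.4
```

Call:
drive_tool(steps=[[[0,0,0.0004],0],[[0,0,0.0004],0],[[0,0,0.0004],0],[[0,0,0],0],[[0,0,0],0]])

```text
time_s: 12.15
ee_pos: [0.5091, 0.1305, 0.0742]
tool_rot: [[-0.065, 0.998, 0.0], [0.998, 0.065, -0.0], [-0.0, 0.0, -1.0]]
contact_force: [-5.3, -2.8, 8.4]
gripper_width: 0.0105
grip_force: 64.5
```

Call:
drive_tool(steps=[[[0,0,-0.0008],0],[[0,0,0],0],[[0,0,0],0],[[0,0,0],0],[[0,0,0],0]], claw=0.3)

```text
time_s: 12.65
ee_pos: [0.509, 0.1308, 0.0739]
tool_rot: [[-0.065, 0.998, -0.0], [0.998, 0.065, 0.0], [0.0, -0.0, -1.0]]
contact_force: [-0.7, 0.3, 0.1]
gripper_width: 0.0297
grip_force: 0.0
```

Call:
drive_tool(steps=[[[0,0,-0.01],0],[[0,0,-0.025],0],[[0,0,-0.025],0],[[0,0,-0.01],0],[[0,0,0],0]])

```text
time_s: 13.15
ee_pos: [0.51, 0.1311, 0.1457]
tool_rot: [[-0.065, 0.998, 0.003], [0.998, 0.065, 0.001], [0.001, 0.003, -1.0]]
contact_force: [0.3, 0.4, -0.6]
gripper_width: 0.0296
grip_force: 0.0
```

Call:
drive_tool(steps=[[[-0.02,0,0],0],[[-0.02,0,0],0],[[-0.016,0,0],0],[[0,0,0],0],[[0,0,0],0]], claw=1)

```text
time_s: 13.65
ee_pos: [0.5121, 0.0751, 0.1431]
tool_rot: [[-0.065, 0.998, -0.001], [0.998, 0.065, 0.0], [0.0, -0.001, -1.0]]
contact_force: [-0.1, -0.1, 0.3]
gripper_width: -0.0005
grip_force: 0.0
```

```bash
python3 pos.py; cat > cart.py <<'E'
from h import *; from ls import *
import sys
p,d=grab_frame('wrist'); c=get_calibration('wrist'); P=unproj(c,d)*1000
X=P[...,:2]/1000-O; LX=X@ex*1000; LY=X@ey*1000; Z=P[...,2]; ok=(d>0)&(abs(LX+35)<42)&(abs(LY+40)<75)
for lo,hi in ((96,106),(60,72),(24,32)):
    m=ok&(Z>lo)&(Z<hi)
    q=np.c_[LX[m],LY[m]].astype(np.float32)
    if len(q)>20: print(lo,len(q),cv2.minAreaRect(q),np.median(Z[m]).round(1))
cv2.imwrite('pics/'+sys.argv[1],p)
E
python3 cart.py f.png
```

```text
[0.5121 0.0751 0.1431] LS of TCP [ -34.6 -109.3] tool x heading err deg (CCW+) -0.05 F in LS [-0.1 -0.1]
96 1747 ((-34.482200622558594, -54.29142761230469), (11.936887741088867, 45.519920349121094), 0.6507292985916138) 101.4
60 5554 ((-34.26306915283203, -33.00163650512695), (57.93950271606445, 100.82208251953125), 0.062099624425172806) 67.0
24 2552 ((-34.83586502075195, -46.764739990234375), (83.72405242919922, 136.1626434326172), 0.09380301833152771) 27.7
```

View pics/f.png

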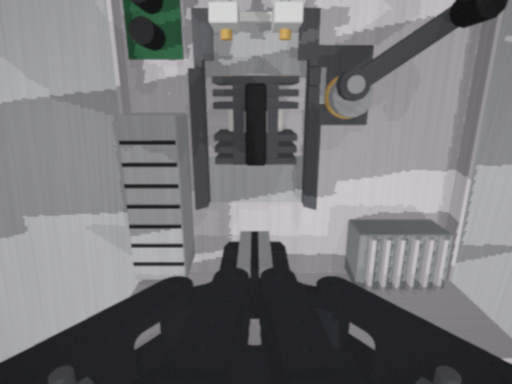

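The cartridge lies flat in the channel at (255,120), with the pads at (223,12) and (287,12), the pins at row 33 and the lever knob at (475,8). Next: pad face and knob from depth, then lower the closed fingers behind the heat sink.

```bash
cat > k.py <<'E'
from h import *; from ls import *
for cam in ('wrist','scene','side'):
    p,d=grab_frame(cam); c=get_calibration(cam); P=unproj(c,d)*1000
    X=P[...,:2]/1000-O; LX=X@ex*1000; LY=X@ey*1000; Z=P[...,2]; ok=(d>0)
    m=ok&(Z>62)&(Z<72)&(abs(LX+35)<30)&(LY>-10)&(LY<30)
    if m.any(): print(cam,'pads y pct',m.sum(),np.percentile(LY[m],[2,10,50,90]).round(1))
    m=ok&(Z>77)&(Z<83)&(LX>30)&(LX<130)&(LY>-20)&(LY<80)
    if m.any(): print(cam,'knob',m.sum(),np.median(LX[m]),np.median(LY[m]),cv2.minEnclosingCircle(np.c_[LX[m],LY[m]].astype(np.float32)))
    mm=mark_of('lever_knob',cam); mp=mark_of('lever_pivot',cam)
    print([(x['p'],l(x['point'])) for x in mm[:2]],[(x['p'],l(x['point'])) for x in mp[:1]])
E
python3 k.py
```

```text
wrist pads y pct 1356 [ 4.6  5.2 10.2 15.3]
wrist knob 588 98.78649051504797 10.250598008413647 ((99.26571655273438, 11.750495910644531), 9.640667915344238)
[(0.78, array([99.521656 , 16.9724684]))] [(0.82, array([ 34.297107 , -31.7691606]))]
scene pads y pct 29 [ 5.7  6.6 10.6 16. ]
scene knob 23 105.07313847427649 13.351602084957827 ((103.36827087402344, 13.308948516845703), 10.004844665527344)
[(0.5, array([105.05387  ,  18.8148704]))] [(0.56, array([ 36.574341 , -33.7221486]))]
side pads y pct 97 [ 5.7  7.  13.5 17.7]
side knob 40 97.70301765471429 16.46755941703062 ((98.80531311035156, 17.170625686645508), 11.30654525756836)
[(0.72, array([96.488866 , 16.5698024])), (0.34, array([-31.49728  , -54.0169806]))] [(0.7, array([ 39.865009 , -26.3213926]))]
```

Call:
drive_tool(steps=[[[0,0,0.025],0],[[0,0,0.025],0],[[0,0,0.025],0],[[0,0,0.025],0],[[0,0,0.003],0]])

```text
time_s: 14.65
ee_pos: [0.5105, 0.0744, 0.0382]
tool_rot: [[-0.065, 0.998, -0.005], [0.998, 0.065, -0.001], [-0.001, -0.005, -1.0]]
contact_force: [-0.3, 0.2, 0.2]
gripper_width: 0.0001
grip_force: 0.0
```

```bash
python3 pos.py
```

```text
[0.5105 0.0744 0.0382] LS of TCP [ -36.3 -109.9] tool x heading err deg (CCW+) -0.03 F in LS [-0.3  0.2]
```

Call:
drive_tool(steps=[[[0.005,0.0015,0],0],[[0.003,0,0],0],[[0.002,0,0],0],[[0.001,0,0],0],[[0,0,0],0]])

```text
time_s: 15.15
ee_pos: [0.5137, 0.0862, 0.0415]
tool_rot: [[-0.065, 0.998, 0.001], [0.998, 0.065, 0.0], [0.0, 0.001, -1.0]]
contact_force: [0.5, 1.1, 0.1]
gripper_width: -0.0001
grip_force: 0.0
```

```bash
python3 pos.py
```

```text
[0.5137 0.0862 0.0415] LS of TCP [-32.3 -98.4] tool x heading err deg (CCW+) -0.01 F in LS [0.6 1.1]
```

Call:
drive_tool(steps=[[[0.002,0,0],0],[[0.002,0,0],0],[[0.001,0,0],0],[[0.001,0,0],0],[[0,0,0],0]])

```text
time_s: 15.65
ee_pos: [0.5132, 0.091, 0.0411]
tool_rot: [[-0.064, 0.998, 0.0], [0.998, 0.064, -0.001], [-0.001, 0.0, -1.0]]
contact_force: [0.1, -5.5, 3.7]
gripper_width: 0.0003
grip_force: 2.6
```

```bash
python3 pos.py
```

```text
[0.5132 0.091  0.0411] LS of TCP [-32.4 -93.5] tool x heading err deg (CCW+) -0.07 F in LS [-0.3 -5.5]
```

Call:
drive_tool(steps=[[[0.002,0,0],0],[[0.002,0,0],0],[[0.002,0,0],0],[[0.002,0,0],0],[[0.002,0,0],0]])

```text
time_s: 16.15
ee_pos: [0.5126, 0.101, 0.0411]
tool_rot: [[-0.064, 0.998, 0.0], [0.998, 0.064, -0.001], [-0.001, 0.0, -1.0]]
contact_force: [0.8, -5.3, 2.6]
gripper_width: -0.0003
grip_force: 2.7
```

Call:
drive_tool(steps=[[[0.002,0,0],0],[[0.002,0,0],0],[[0.002,0,0],0],[[0.002,0,0],0],[[0,0,0],0]])

```text
time_s: 16.65
ee_pos: [0.5121, 0.1095, 0.0411]
tool_rot: [[-0.065, 0.998, 0.0], [0.998, 0.065, -0.0], [-0.0, 0.0, -1.0]]
contact_force: [0.1, -4.1, 3.3]
gripper_width: 0.0002
grip_force: 2.1
```

```bash
python3 pos.py; python3 cart.py g.png
```

```text
[0.5121 0.1095 0.0411] LS of TCP [-32.4 -75. ] tool x heading err deg (CCW+) -0.05 F in LS [-0.2 -4.1]
96 13536 ((-34.9592170715332, -48.347877502441406), (73.09447479248047, 83.97679901123047), 89.86432647705078) 101.0
60 17662 ((-34.3394660949707, -26.52337646484375), (58.35837936401367, 86.3474349975586), 0.05216064304113388) 66.8
24 3972 ((-34.9622688293457, -39.45138931274414), (83.9366226196289, 120.24981689453125), 0.100995272397995) 27.5
```

Call:
drive_tool(steps=[[[0.001,0,0],0],[[0.001,0,0],0],[[0.001,0,0],0],[[0.001,0,0],0],[[0.001,0,0],0]])

```text
time_s: 17.2
ee_pos: [0.5118, 0.1141, 0.0411]
tool_rot: [[-0.064, 0.998, 0.0], [0.998, 0.064, -0.001], [-0.001, 0.0, -1.0]]
contact_force: [0.3, -6.5, 4.1]
gripper_width: -0.0001
grip_force: 3.0
```

Call:
drive_tool(steps=[[[0.001,0,0],0],[[0.001,0,0],0],[[0.001,0,0],0],[[0.0005,0,0],0],[[0,0,0],0]])

```text
time_s: 17.7
ee_pos: [0.5116, 0.1175, 0.0411]
tool_rot: [[-0.064, 0.998, 0.0], [0.998, 0.064, -0.001], [-0.001, 0.0, -1.0]]
contact_force: [0.6, -6.2, 3.5]
gripper_width: 0.0003
grip_force: 2.9
```

```bash
python3 pos.py
```

```text
[0.5116 0.1175 0.0411] LS of TCP [-32.4 -66.9] tool x heading err deg (CCW+) -0.07 F in LS [ 0.2 -6.2]
```

Call:
drive_tool(steps=[[[0.0003,0,0],0],[[0.0003,0,0],0],[[0.0003,0,0],0],[[0.0003,0,0],0],[[0,0,0],0]])

```text
time_s: 18.2
ee_pos: [0.5114, 0.1186, 0.041]
tool_rot: [[-0.064, 0.998, 0.0], [0.998, 0.064, -0.001], [-0.001, 0.0, -1.0]]
contact_force: [0.7, -6.2, 5.3]
gripper_width: -0.0004
grip_force: 3.2
```

Call:
drive_tool(steps=[[[0.0003,0,0],0],[[0.0003,0,0],0],[[0.0003,0,0],0],[[0,0,0],0],[[0,0,0],0]])

```text
time_s: 18.7
ee_pos: [0.5114, 0.1192, 0.0411]
tool_rot: [[-0.064, 0.998, 0.0], [0.998, 0.064, -0.001], [-0.001, 0.0, -1.0]]
contact_force: [0.1, -6.9, 3.8]
gripper_width: -0.0001
grip_force: 3.7
```

Call:
drive_tool(steps=[[[0.0003,0,0],0],[[0.0003,0,0],0],[[0.0003,0,0],0],[[0,0,0],0],[[0,0,0],0]])

```text
time_s: 19.2
ee_pos: [0.5114, 0.1194, 0.0411]
tool_rot: [[-0.063, 0.998, 0.0], [0.998, 0.063, -0.002], [-0.002, -0.0, -1.0]]
contact_force: [0.2, -10.0, 4.8]
gripper_width: -0.0001
grip_force: 4.8
```

Call:
drive_tool(steps=[[[0.0003,0,0],0],[[0.0003,0,0],0],[[0,0,0],0],[[0,0,0],0],[[0,0,0],0]])

```text
time_s: 19.7
ee_pos: [0.5114, 0.1196, 0.0411]
tool_rot: [[-0.063, 0.998, 0.0], [0.998, 0.063, -0.002], [-0.002, -0.0, -1.0]]
contact_force: [-0.0, -11.3, 6.1]
gripper_width: 0.0002
grip_force: 5.5
```

Call:
drive_tool(steps=[[[0.0003,0,0],0],[[0.0003,0,0],0],[[0.0003,0,0],0],[[0,0,0],0],[[0,0,0],0]])

```text
time_s: 20.2
ee_pos: [0.5114, 0.1198, 0.0411]
tool_rot: [[-0.063, 0.998, -0.0], [0.998, 0.063, -0.003], [-0.003, -0.0, -1.0]]
contact_force: [0.4, -12.9, 6.1]
gripper_width: -0.0003
grip_force: 6.5
```

```bash
python3 pos.py;  python3 k.py | head -2; python3 - <<'E'
from h import *; from ls import *
grab_frame('wrist')
print([(m['p'],l(m['point']),m['point']) for m in mark_of('lamp_window','wrist')[:2]],[(m['p'],l(m['point'])) for m in mark_of('grip_tab','wrist')[:2]])
E
```

```text
[0.5114 0.1198 0.0411] LS of TCP [-32.4 -64.7] tool x heading err deg (CCW+) -0.16 F in LS [ -0.4 -12.9]
wrist pads y pct 8548 [-8.2 -6.   3.6 14.6]
[(0.46, array([-34.343884 ,   8.1016824])), (0.41, array([ 10.001603 , -29.3763326]))] [(0.9, array([ 36.454441 , -27.9018856]))]
[(0.61, array([-31.610452 ,   8.5239534]), [0.5074, 0.1929, 0.0489])] [(0.84, array([-31.699397 , -23.4384806]))]
```

Call:
drive_tool(steps=[[[0.0003,0,0],0],[[0.0003,0,0],0],[[0.0002,0,0],0],[[0,0,0],0],[[0,0,0],0]])

```text
time_s: 21.3
ee_pos: [0.5114, 0.12, 0.0411]
tool_rot: [[-0.062, 0.998, -0.0], [0.998, 0.062, -0.004], [-0.004, -0.0, -1.0]]
contact_force: [0.2, -15.7, 7.5]
gripper_width: -0.0003
grip_force: 7.5
```

Home: about 10 N on the pads after friction. I'll back off gently, rise, and map heights along the lever's sweep.

Call:
drive_tool(steps=[[[-0.001,0,0],0],[[-0.001,0,0],0],[[-0.002,0,0],0],[[-0.008,0,0],0],[[-0.01,0,0],0]])

```text
time_s: 21.8
ee_pos: [0.512, 0.102, 0.0407]
tool_rot: [[-0.066, 0.998, -0.0], [0.998, 0.066, 0.001], [0.001, -0.0, -1.0]]
contact_force: [0.5, 0.3, 0.2]
gripper_width: 0.0003
grip_force: 0.0
```

Call:
drive_tool(steps=[[[0,0,-0.02],0],[[0,0,-0.03],0],[[0,0,-0.03],0],[[0,0,-0.02],0],[[0,0,0],0]])

```text
time_s: 22.3
ee_pos: [0.514, 0.1017, 0.1438]
tool_rot: [[-0.065, 0.998, 0.005], [0.998, 0.065, 0.001], [0.001, 0.005, -1.0]]
contact_force: [0.9, -0.4, -0.4]
gripper_width: -0.0001
grip_force: 0.0
```

```bash
python3 pos.py; python3 cart.py hh.png; cat > hm.py <<'E'
from h import *; from ls import *
H=np.zeros((16,13))
for cam in ('wrist','scene','side'):
    p,d=grab_frame(cam); c=get_calibration(cam); P=unproj(c,d)*1000
    X=P[...,:2]/1000-O; LX=X@ex*1000; LY=X@ey*1000; Z=P[...,2]; m=(d>0)&(LX>10)&(LX<140)&(LY>-190)&(LY<130)&(Z<120)
    np.maximum.at(H,(((LY[m]+190)//20).astype(int),((LX[m]-10)//10).astype(int)),Z[m])
for i in range(15,-1,-1): print(-190+20*i,H[i].astype(int))
E
python3 hm.py; python3 k.py
```

```text
[0.514  0.1017 0.1438] LS of TCP [-31.  -82.9] tool x heading err deg (CCW+) -0.03 F in LS [ 0.9 -0.4]
96 1733 ((-35.55329513549805, -25.35604476928711), (11.660517692565918, 45.40351486206055), 0.16044335067272186) 99.3
60 5286 ((-35.55072784423828, -18.88452911376953), (71.02803802490234, 57.98833084106445), 89.89808654785156) 65.0
24 3511 ((-35.01882553100586, -47.233856201171875), (135.50657653808594, 83.97819519042969), 89.98225402832031) 27.0
110 [17 15 16 16 14  0 56 54 55 55 56 57 16]
90 [16 15 16 15 16 56 56 56 55 57 59 54 30]
70 [17 16 18 16 17 17 18 18 17 17 16 17 35]
50 [68 18 17 17 16 18 18 17 18 18 17 17 34]
30 [66 19 17 17 18 17 19 18 18 17 18 19 34]
10 [36 16 17 18 16 17 53 79 83 81 77 17 34]
-10 [36 24 24 25 54 55 56 74 80 82 73 18 33]
-30 [36 59 59 56 55 54 53 17 18 17 18 16 30]
-50 [47 59 57 56 47 19 18 16 17 17 17 18 33]
-70 [44 43 47 43 21 14 17 17 19 18 18 17 34]
-90 [43 17 18 18 19 18 17 18 17 17 17 19 34]
-110 [43 16 18 17 17 17 17 19 17 18 19 19 33]
-130 [43 19 18 18 19 18 19 19 18 18 20 18 34]
-150 [19 16 17 51 58 57 58 57 55 59 55 52 32]
-170 [19 17 19 52 57 60 57 59 59 58 59 52 32]
-190 [18 18 19 52 58 59 62 57 58 59 59 50 34]
wrist pads y pct 2624 [-8.5 -6.7  3.5 14.1]
wrist knob 900 98.93236304080523 13.321712624600407 ((99.50613403320312, 13.441953659057617), 9.951140403747559)
[(0.65, array([99.601837 , 16.6665754])), (0.55, array([-2.01095  , -1.6320686]))] [(0.85, array([ 33.546325 , -32.5217036]))]
scene pads y pct 42 [-8.7 -5.6  2.  15.3]
scene knob 24 104.58015310878025 11.373849914458962 ((105.2052001953125, 12.906055450439453), 9.410383224487305)
[(0.72, array([103.301706 ,  21.1343274]))] [(0.78, array([ 35.280136 , -30.5307576]))]
side pads y pct 233 [-9.2 -5.7  4.5 17. ]
side knob 42 98.70774240782538 16.69080485388352 ((98.99737548828125, 15.43252944946289), 11.107657432556152)
[(0.7, array([98.211368 , 16.8578514]))] [(0.76, array([ 34.602491 , -25.5758936]))]
```

Call:
drive_tool(steps=[[[0.025,0.023,0],0],[[0.03,0.027,0],0],[[0.03,0.027,0],0],[[0.03,0.027,0],0],[[0.009,0.0087,0],0]])

```text
time_s: 23.45
ee_pos: [0.6177, 0.2369, 0.1403]
tool_rot: [[-0.068, 0.998, -0.0], [0.998, 0.068, 0.002], [0.002, 0.0, -1.0]]
contact_force: [-0.9, 0.5, 0.4]
gripper_width: 0.0001
grip_force: 0.0
```

Call:
drive_tool(steps=[[[0,0,0],-0.13],[[0,0,0],-0.13],[[0,0,0],-0.13],[[0,0,0],-0.13],[[0,0,0],-0.06]])

```text
time_s: 23.95
ee_pos: [0.6167, 0.2321, 0.1408]
tool_rot: [[-0.605, 0.796, -0.0], [0.796, 0.605, -0.0], [-0.0, -0.0, -1.0]]
contact_force: [-0.8, -0.9, 0.6]
gripper_width: -0.0
grip_force: 0.0
```

```bash
python3 pos.py; cat > lev.py <<'E'
# tool centre in lever-pivot polar terms: (behind, radial) in tool axes
from cell import monitor; from ls import *
s=monitor.state(); R=s['tool_rot']; d=w(33,-30)-s['ee_pos'][:2]
print('z',s['ee_pos'][2].round(4),'pivot in tool xy mm',(np.array([R[:2,0]@d,R[:2,1]@d])*1000).round(1),'tool y heading LS rad',round(float(np.arctan2(R[:2,1]@ey,R[:2,1]@ex)),3))
F=s['contact_force']; print('F tool',(F@R).round(1))
E
python3 lev.py
```

```text
[0.6167 0.2321 0.1408] LS of TCP [80.  40.5] tool x heading err deg (CCW+) 33.47 F in LS [-0.8 -0.9]
z 0.1408 pivot in tool xy mm [-32.9 -78.1] tool y heading LS rad 0.584
F tool [-0.3 -1.2 -0.6]
```

Call:
drive_tool(steps=[[[0,0.001,0.025],0],[[0,0,0.025],0],[[0,0,0.02],0],[[0,0,0.012],0],[[0,0,0],0]])

```text
time_s: 24.45
ee_pos: [0.6165, 0.2325, 0.0571]
tool_rot: [[-0.601, 0.799, -0.003], [0.799, 0.601, -0.001], [0.001, -0.003, -1.0]]
contact_force: [-1.1, 0.6, -0.7]
gripper_width: -0.0
grip_force: 0.0
```

Call:
drive_tool(steps=[[[-0.003,0,0],0],[[-0.003,0,0],0],[[-0.002,0,0],0],[[-0.001,0,0],0],[[0,0,0],0]])

```text
time_s: 24.95
ee_pos: [0.6233, 0.2259, 0.0593]
tool_rot: [[-0.601, 0.799, 0.001], [0.799, 0.601, 0.0], [-0.0, 0.001, -1.0]]
contact_force: [0.5, -0.2, 0.2]
gripper_width: -0.0002
grip_force: 0.0
```

```bash
python3 lev.py
```

```text
z 0.0593 pivot in tool xy mm [-24.3 -79.5] tool y heading LS rad 0.579
F tool [-0.5  0.3 -0.2]
```

Call:
drive_tool(steps=[[[-0.0045,0.001,0],0.05],[[-0.0045,0.001,0],0.05],[[-0.0045,0.001,0],0.05],[[-0.0045,0.001,0],0.05],[[-0.0045,0.0009,0],0.05]])

```text
time_s: 25.45
ee_pos: [0.6389, 0.21, 0.0591]
tool_rot: [[-0.383, 0.924, 0.0], [0.924, 0.383, 0.001], [0.0, 0.001, -1.0]]
contact_force: [0.7, 0.9, 0.4]
gripper_width: -0.0001
grip_force: 0.4
```

```bash
python3 lev.py
```

```text
z 0.0591 pivot in tool xy mm [-22.6 -79.3] tool y heading LS rad 0.328
F tool [ 0.6  1.  -0.4]
```

Call:
drive_tool(steps=[[[-0.0042,0.001,0],0.05],[[-0.0042,0.001,0],0.05],[[-0.0042,0.001,0],0.05],[[-0.0042,0.001,0],0.05],[[-0.0042,0.001,0],0.05]])

```text
time_s: 25.95
ee_pos: [0.6499, 0.1916, 0.0592]
tool_rot: [[-0.143, 0.99, 0.001], [0.99, 0.143, 0.001], [0.001, 0.001, -1.0]]
contact_force: [1.5, 1.4, -1.6]
gripper_width: 0.0003
grip_force: 0.8
```

```bash
python3 lev.py
```

```text
z 0.0592 pivot in tool xy mm [-21.8 -79.4] tool y heading LS rad 0.078
F tool [1.2 1.7 1.6]
```

Call:
drive_tool(steps=[[[-0.0041,0.001,0],0.05],[[-0.0041,0.001,0],0.05],[[-0.0041,0.001,0],0.05],[[-0.0041,0.001,0],0.05],[[-0.0041,0.001,0],0.05]])

```text
time_s: 26.45
ee_pos: [0.6559, 0.1725, 0.0592]
tool_rot: [[0.106, 0.994, 0.001], [0.994, -0.106, 0.002], [0.002, 0.001, -1.0]]
contact_force: [3.2, 4.7, -1.7]
gripper_width: 0.0002
grip_force: 2.3
```

```bash
python3 lev.py
```

```text
z 0.0592 pivot in tool xy mm [-22.3 -79.6] tool y heading LS rad -0.171
F tool [5.  2.7 1.7]
```

Call:
drive_tool(steps=[[[-0.0041,0.001,0],0.05],[[-0.0041,0.001,0],0.05],[[-0.0041,0.001,0],0.05],[[-0.0041,0.001,0],0.05],[[-0.0041,0.001,0],0.05]])

```text
time_s: 26.95
ee_pos: [0.657, 0.1518, 0.0592]
tool_rot: [[0.348, 0.937, 0.002], [0.937, -0.348, 0.003], [0.003, 0.001, -1.0]]
contact_force: [5.0, 4.6, -3.8]
gripper_width: 0.0
grip_force: 3.2
```

Call:
drive_tool(steps=[[[-0.0041,0.001,0],0.05],[[-0.0041,0.001,0],0.05],[[-0.0041,0.001,0],0.05],[[-0.0041,0.001,0],0.05],[[-0.0041,0.001,0],0.05]])

```text
time_s: 27.45
ee_pos: [0.6525, 0.1309, 0.0591]
tool_rot: [[0.569, 0.822, 0.002], [0.822, -0.569, 0.002], [0.003, 0.0, -1.0]]
contact_force: [5.3, 5.0, -3.4]
gripper_width: -0.0004
grip_force: 3.0
```

```bash
python3 lev.py
```

```text
z 0.0591 pivot in tool xy mm [-21.7 -80. ] tool y heading LS rad -0.671
F tool [7.1 1.6 3.4]
```

q is about 1.70. Continuing towards dead centre.

Call:
drive_tool(steps=[[[-0.0041,0.001,0],0.05],[[-0.0041,0.001,0],0.05],[[-0.0041,0.001,0],0.05],[[-0.0041,0.001,0],0.05],[[-0.0041,0.001,0],0.05]])

```text
time_s: 27.95
ee_pos: [0.6426, 0.1118, 0.059]
tool_rot: [[0.755, 0.656, 0.001], [0.656, -0.755, 0.002], [0.002, -0.001, -1.0]]
contact_force: [0.8, 4.1, -1.2]
gripper_width: 0.0001
grip_force: 1.8
```

Call:
drive_tool(steps=[[[-0.0041,0.001,0],0.05],[[-0.0041,0.001,0],0.05],[[-0.0041,0.001,0],0.05],[[-0.0041,0.001,0],0.05],[[-0.0041,0.001,0],0.05]])

```text
time_s: 28.45
ee_pos: [0.6285, 0.0951, 0.0591]
tool_rot: [[0.894, 0.448, 0.001], [0.448, -0.894, 0.001], [0.001, -0.0, -1.0]]
contact_force: [1.0, 0.8, -0.3]
gripper_width: -0.0002
grip_force: 0.4
```

```bash
python3 lev.py
```

```text
z 0.0591 pivot in tool xy mm [-19.9 -81.1] tool y heading LS rad -1.172
F tool [ 1.3 -0.3  0.3]
```

Call:
drive_tool(steps=[[[-0.0041,0.0009,0],0.05],[[-0.0041,0.0009,0],0.05],[[-0.0041,0.0009,0],0.05],[[0,0,0],0],[[0,0,0],0]])

```text
time_s: 28.95
ee_pos: [0.6185, 0.0873, 0.0591]
tool_rot: [[0.95, 0.312, 0.0], [0.312, -0.95, 0.0], [0.0, -0.0, -1.0]]
contact_force: [-0.3, 0.1, 0.1]
gripper_width: 0.0003
grip_force: 0.0
```

```bash
python3 lev.py
```

```text
z 0.0591 pivot in tool xy mm [-19.6 -81.6] tool y heading LS rad -1.319
F tool [-0.2 -0.2 -0.1]
```

Call:
drive_tool(steps=[[[0.004,0,0],0],[[0.008,0,0],0],[[0.008,0,0],0],[[0,0,-0.03],0],[[0,0,-0.03],0]])

```text
time_s: 29.45
ee_pos: [0.6374, 0.0934, 0.1186]
tool_rot: [[0.95, 0.311, -0.002], [0.311, -0.95, -0.001], [-0.002, -0.0, -1.0]]
contact_force: [0.5, -0.1, 0.4]
gripper_width: -0.0003
grip_force: 0.0
```

Call:
drive_tool(steps=[[[0,0,-0.03],0],[[0,0,-0.03],0],[[-0.02,0,0],-0.1],[[-0.02,0,0],-0.1],[[-0.02,0,0],-0.1]])

```text
time_s: 29.95
ee_pos: [0.5827, 0.0694, 0.1791]
tool_rot: [[0.813, 0.582, 0.0], [0.582, -0.813, 0.0], [0.0, 0.0, -1.0]]
contact_force: [-0.0, 0.2, 0.4]
gripper_width: -0.0
grip_force: 0.0
```

```bash
python3 pos.py; python3 cart.py i.png; python3 - <<'E'
from h import *; from ls import *
for cam in ('wrist','scene','side'):
    p,d=grab_frame(cam); c=get_calibration(cam); P=unproj(c,d)*1000
    X=P[...,:2]/1000-O; LX=X@ex*1000; LY=X@ey*1000; Z=P[...,2]
    m=(d>0)&(Z>73)&(Z<84)&(LX>12)&(LX<130)&(LY>-135)&(LY<80)
    if m.sum()>5:
        x,y=np.median(LX[m]),np.median(LY[m]); print(cam,m.sum(),x,y,'q',1.03-np.arctan2(y+30,x-33))
    print([(x['p'],l(x['point'])) for x in mark_of('lever_knob',cam)[:2]])
    for n in ('rinse_bottle','screwdriver','screw_dish'): print(n,[np.round(x['point'],3).tolist() for x in mark_of(n,cam)[:1]])
E
```

```text
[0.5827 0.0694 0.1791] LS of TCP [  35.4 -119.6] tool x heading err deg (CCW+) -58.17 F in LS [-0.   0.2]
96 1156 ((-38.25077819824219, -28.1011962890625), (46.19192123413086, 13.124887466430664), 89.2660903930664) 101.2
60 2911 ((-37.299678802490234, -21.49301528930664), (59.23863220214844, 71.42718505859375), 0.5929214954376221) 66.9
24 1557 ((-31.43366241455078, -52.42351531982422), (150.0849151611328, 68.51757049560547), 41.557281494140625) 28.0
wrist 497 36.1472468482379 -110.32851180609512 q 2.5616366577476386
[(0.96, array([  34.311511 , -106.5297316]))]
rinse_bottle []
screwdriver []
screw_dish [[0.508, 0.193, 0.049]]
scene 30 38.43090028513485 -111.89533549289953 q 2.5345781467058957
[(0.72, array([  39.032367 , -104.8346216]))]
rinse_bottle [[0.711, -0.266, 0.002]]
screwdriver [[0.574, -0.446, -0.002]]
screw_dish [[0.356, -0.316, -0.0]]
side 47 32.93615461417686 -107.5488587802573 q 2.601619619005799
[(0.85, array([  30.460828 , -107.1794756]))]
rinse_bottle [[0.717, -0.267, 0.0]]
screwdriver [[0.567, -0.445, 0.001]]
screw_dish [[0.354, -0.316, 0.0]]
```

View pics/i.png

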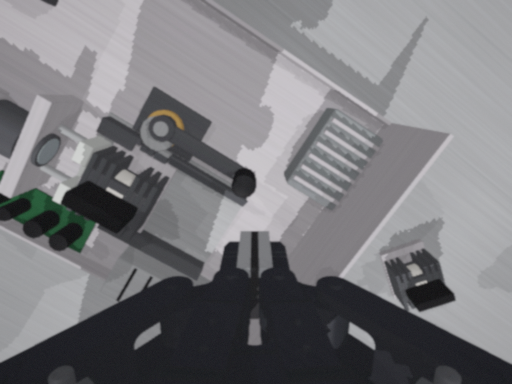

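The lever arm points straight to the rear, with the knob at (243,183), so q is about 2.57: snapped closed. The cartridge sits at (110,190) against the mount. I'll check that it's still home from the same viewpoint as before.

Call:
drive_tool(steps=[[[0,0,0],-0.14],[[0,0,0],-0.14],[[0,0,0],-0.14],[[0,0,0],-0.14],[[0,0,0],-0.14]])

```text
time_s: 31.25
ee_pos: [0.5827, 0.069, 0.1789]
tool_rot: [[0.247, 0.969, 0.0], [0.969, -0.247, 0.0], [0.0, 0.0, -1.0]]
contact_force: [0.1, -0.1, 0.9]
gripper_width: 0.0001
grip_force: 0.0
```

Call:
drive_tool(steps=[[[0,0,0],-0.14],[[0,0,0],-0.14],[[0,0,0],-0.035],[[0.018,-0.032,0],0],[[0.018,-0.032,0],0]])

```text
time_s: 31.75
ee_pos: [0.5161, 0.101, 0.1786]
tool_rot: [[-0.058, 0.998, -0.0], [0.998, 0.058, -0.0], [-0.0, -0.0, -1.0]]
contact_force: [0.1, 0.2, 0.6]
gripper_width: -0.0002
grip_force: 0.0
```

Call:
drive_tool(steps=[[[0,0,-0.0],0],[[0,0,0.015],0],[[0,0,0.015],0],[[0,0,0.005],0],[[0,0,0],0]])

```text
time_s: 32.25
ee_pos: [0.5164, 0.1008, 0.1434]
tool_rot: [[-0.06, 0.998, -0.001], [0.998, 0.06, -0.0], [-0.0, -0.001, -1.0]]
contact_force: [0.4, -0.6, -0.5]
gripper_width: -0.0002
grip_force: 0.0
```

```bash
python3 pos.py; python3 cart.py j.png; python3 k.py | head -1
```

```text
[0.5164 0.1008 0.1434] LS of TCP [-28.7 -83.9] tool x heading err deg (CCW+) -0.33 F in LS [ 0.3 -0.7]
96 1734 ((-35.739479064941406, -25.00248908996582), (45.11323928833008, 11.79636001586914), 89.60712432861328) 101.9
60 5369 ((-34.28803634643555, -18.362178802490234), (70.39859008789062, 58.350914001464844), 89.81082916259766) 67.5
24 2124 ((-33.78492736816406, -48.62086486816406), (83.29854583740234, 134.74183654785156), 1.9442170858383179) 28.2
wrist pads y pct 2534 [-8.8 -6.9  3.3 14.1]
```

View pics/j.png

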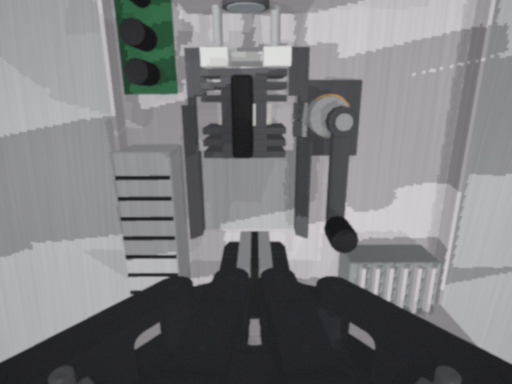

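The cartridge front (row 70) touches the pads (rows 47–66). Its tab centre is at y = -25.0, unchanged from the home position at -25.4, and it lies flat. The lever points straight back with its knob at (340,233), and the fingers touch nothing. Handing in.

```bash
python3 -c "
from cell import sign_off; print(sign_off())"
```

```text
the job is handed in; nothing more can be done
None
```

I handed the job in after about 32 of the 64 s: the cartridge is home on the contact block and the lever is at its closed stop (about 2.57 rad); the bystanders read where they started and the gripper is clear; the jaw's grip force could not be measured, and sign-off gave no verdict.

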